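# Put the yellow ring weight on the herb scale

### The arm

A 7-joint arm with a two-finger parallel gripper is mounted at the origin on the work surface. World frame = base frame: x ahead of the robot, y to its left, z up, the work surface at z = 0. Lengths are in m, angles in rad, forces in N, time in s.
With the tool pointing down it reaches from about 0.35 to 0.9 m from the base axis. Payload 19.9 kg.
Tool frame: the origin (TCP) lies on the centre line of the jaws, within the pads' length; the fingertips stand 25 mm ahead of it and the grasp point (between the pads) lies 6 mm ahead of it (manip.nose_length is the distance from the TCP to the fingertips, in m); x points along the fingers, z is the direction in which the jaws open and shut, and the axes are right-handed (so a half turn about x gives the same grasp; the last joint's range is limited). The gripper opens to 85 mm and grips with 20 to 120 N. Pads are 22 mm wide; open, the fingers measure 114 mm over their backs; the gripper's body (76 mm by 85 mm) begins 54 mm behind the grasp point. The pads swing forward as they close: fully open they stand 13 mm farther back than shut.
Start: joints at [-1.163, 0.417, -0.01, 1.614, 0.005, 1.111, -0.053], TCP at [0.271, 0.563, 0.256] pointing down, gripper open.
Joint ranges: [-2.81, 2.81], [-0.39, 2.02], [-1.27, 1.25], [0.06, 2.57], [-1.19, 4.33], [0.19, 2], [-2.82, 2.82]. Speed limits (rad/s): [1.89, 1.89, 2.39, 2.39, 3.01, 3.01, 3.01].

### API

Orientations are given as a unit quaternion [w, x, y, z].
In Python, from cell import status, vision, hand_in, manip gives the robot as it stands.
- The arm moves only by the tool jog_arm, never from a script. Its argument "targets" is a list of rows, each a list of 4 numbers: the shift along the world's x, y, z in mm, then the turn about the world's z in rad. In form: [[tx, ty, tz, turn], ...]. A call has 1 to 20 rows; each row is the pose to reach, as a shift and turn from the pose commanded when the call began; what a row does not reach only later rows make up. A row lasts 1/12 s, in which the tool goes at most 41.7 mm and 7.16 degrees, less where a joint would pass 70% of its speed; a pose out of reach is approached as far as the arm can. A call with a gripper value outside its range is refused whole. "gripper" is the finger opening in mm, from 0 to 85.4, set as the call begins (left out, the last holds). The fingers move at their own pace and stop on an object; "grip_force" is the grip in N (left out, the last holds). Time passes only in rows, so rows that repeat a pose let the fingers close. It gives the time, the measured TCP pose, the force and the opening at its end, in the units of the state.
- status.observe(): the state, without advancing time (a new reading comes with each control period).
- vision.get_image(name): name is "scene" or "top" or "wrist"; returns a dict with "pixels" (480x640x3 uint8, blue, green, red), "fx", "fy", "cx", "cy" (pixels), "R" (3x3) and "t" (3): a world point X has camera coordinates R X + t; the wrist camera has in their place "T_tool_cam" (4x4, takes a point from camera to tool coordinates, whose origin is the TCP and whose axes are the tool frame's). Camera axes: x right, y down, z forward; pixel columns grow to the right and rows downward; lengths in m; the calibration is good to about 2 mm. A picture is of the moment at which its call begins: read the wrist's pose just before it. There is no depth.
- hand_in(): hands the job in, once; it reports no verdict.
The state is a dict: "time": time; "joints": joint angles; "joint_velocities": joint speeds; "joint_torque": joint torques, N m; "position": TCP position; "tool_rot": TCP orientation; "contact_force": force on the tool from outside, world axes, zero at the start; "wrist_torque": the same for the moment, N m; "opening": opening from 0.0 (shut) to 1.0 (fully open).
Only numpy, scipy, OpenCV 4.12 (cv2) and the standard library are available. Lean on these libraries where they do the work, as an engineer would, in place of code of your own. Each camera call takes 0.05 s, during which the arm holds its last target.

### The job

Balance the tin on the shop scale: pick up the yellow C-shaped ring weight by its upright fin, slide it sideways through its gap onto the scale's capped weight post and leave it lying flat on the pan with the rod well inside the ring's round opening, not just in the gap. Leave the red and green weights where they lie.

Things in the scene. Friction and masses are not known exactly. Their poses are not given: they have to be found in the camera images.
- yellow_ring (a point): Yellow flat C-shaped weight, 180 g (mostly fin and tail), on the table. Point: centre of its round opening, mid-thickness (8 mm above its underside). Ring: outer dia. 94, opening dia. 50, 16 mm thick. Gap faces +x: 34 mm wide at the opening, flaring to 64 outside. Tail to -x, 24 wide, 16 thick, bears an upright fin to pinch: x -54 to -90 mm (middle -72), 12 thick along y, top 46 above the underside. z up.
- red_ring (a point): Red weight of the same shape and size; same point and axes. To be left where it lies.
- green_ring (a point): Green weight of the same shape and size; same point and axes. To be left where it lies.
- post (a point): Foot of the rod on the fixed cream scale's flat steel pan (dia. 170 mm, top face 70 above table). Rod dia. 12, vertical (z); its black cap (dia. 56, from 40 to 54 mm above the pan) lets weights on only sideways, under it. Along +y of this frame stand the dial housing (from y = 100 mm, top 120 above table) and a dish with a tin; the pan is open on its -y and both x sides.
Things that resemble listed ones, but are neither listed nor needed, are in the scene too. Of the things shaped like the part that bears yellow_ring, the yellow one is meant.

How it is judged:
At the end, for the whole second after the job is handed in: The yellow weight lies flat (within 7 degrees) on the pan with the rod inside its round opening: the ring's centre is within 23 mm of the rod's axis, its mid-height 3 to 14 mm above the pan; the red and green weights are within 30 mm of where they began (horizontal distance between yellow_ring and post below 0.023 m and z of yellow_ring in the frame of post between 0.003 and 0.014 m and angle between yellow_ring's own z axis and vertical below 0.12 rad and distance of each of red_ring, green_ring from where it was at the start of the episode below 0.03 m); the robot touches nothing.
It fails at once if the red or green weight is displaced by more than 30 mm (distance of any of red_ring, green_ring from where it was at the start of the episode above 0.03 m).
It also fails if it takes over 32 s, if anything falls off the work surface, if the arm or the gripper's body presses on something with over 40 N, if the wrist force passes 120 N, or if a joint passes its speed limit or range.

## Working session

There is one attempt and no reset: what is moved stays moved. The work goes in short steps, Python scripts to look and compute and a tool call to move; the robot and the scene stay as the last step left them, time stands still between calls to the robot, and variables do not carry over. Pictures are saved under pics/ and viewed, and the job is handed in when it is done.

Besides the shell and the picture viewer there is one more tool, called after "Emit:" by a JSON object that holds its "fn" and its "kwargs", one argument or row to a line. jog_arm: Moves the arm, as the interface text tells. Its arguments: {"type":"object","properties":{"targets":{"type":"array"},"gripper":{"type":"number"},"grip_force":{"type":"number"}},"required":["targets"]}

```bash
mkdir -p pics; ls
python3 - <<'E'
from cell import status, vision, manip
import cv2
s=status.observe()
for k in ("time","position","tool_rot","contact_force","opening"): print(k,s[k])
print(manip.nose_length)
for n in ("scene","top","wrist"):
    im=vision.get_image(n); cv2.imwrite(f"pics/{n}0.png",im["pixels"])
    print(n,im["fx"],im["fy"],im["cx"],im["cy"],im.get("R"),im.get("t"),im.get("T_tool_cam"))
E
```

```text
pics
time 0.0
position [0.27103434 0.56282186 0.25566493]
tool_rot [ 0.59837245 -0.37645203  0.59907414  0.37595805]
contact_force [ 0.16897174 -0.34733473 -1.28831716]
opening 1.0013472927984466
0.025
scene 453.3300520347335 453.3300520347335 321.995947218802 241.25750707096296 [[ 0.3279579   0.94455703  0.0159885 ]
 [ 0.70424241 -0.23316783 -0.6705784 ]
 [-0.62967153  0.23118126 -0.74166636]] [-0.11681208 -0.35118036  1.4442512 ] None
top 580.4250441235348 580.4250441235348 311.84653264138336 243.7493494535812 [[ 0.01337377 -0.9999008   0.00441905]
 [-0.98499366 -0.01393466 -0.17202708]
 [ 0.17207159 -0.00205209 -0.98508231]] [-0.08057991  0.55397145  1.08241602] None
wrist 372.92849597577276 372.92849597577276 324.7779222699469 242.49921839785912 None None [[-1.96698287e-03 -2.72255130e-01  9.62223090e-01 -1.18926914e-01]
 [-1.61639618e-03 -9.62222829e-01 -2.72258360e-01  6.89651201e-02]
 [ 9.99996759e-01 -2.09086125e-03  1.45260367e-03  5.77270150e-04]
 [ 0.00000000e+00  0.00000000e+00  0.00000000e+00  1.00000000e+00]]
```

View pics/scene0.png

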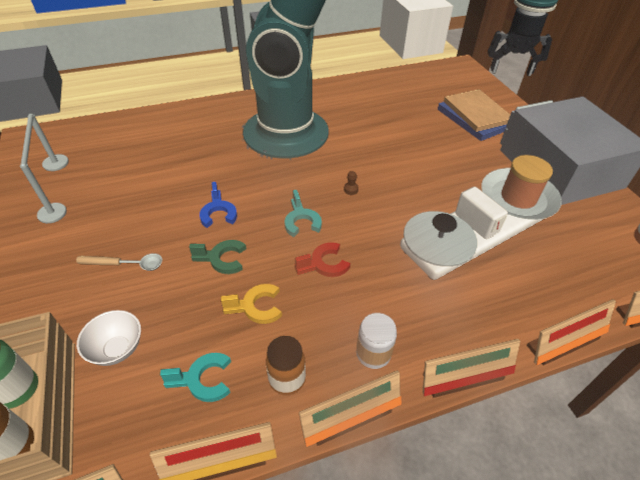

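View pics/top0.png

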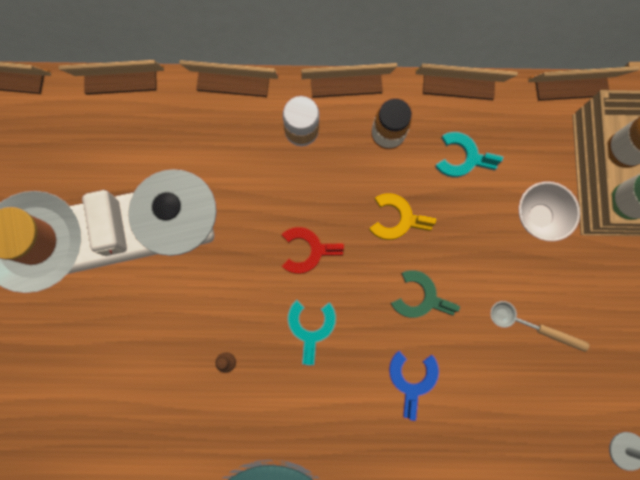

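View pics/wrist0.png

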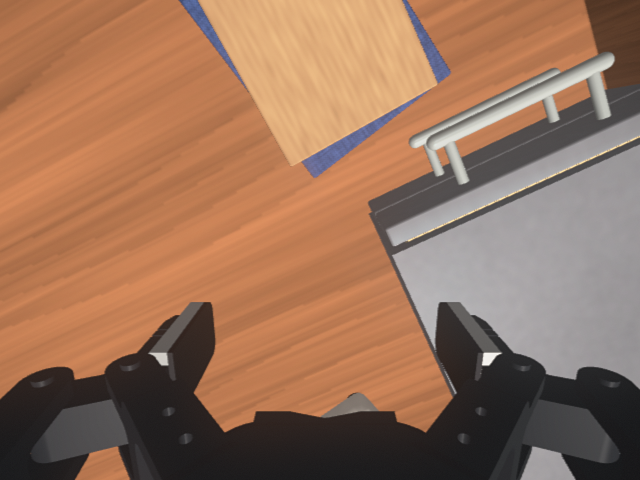

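```bash
cat > h.py <<'E'
import numpy as np, cv2
from scipy.spatial.transform import Rotation as Ro
from scipy.optimize import least_squares
from cell import status, vision
def cam(n):
    s=status.observe(); im=vision.get_image(n)
    if n=="wrist":
        T=np.array(im["T_tool_cam"]); q=s["tool_rot"]; Rt=Ro.from_quat([q[1],q[2],q[3],q[0]]).as_matrix()
        Rwc=Rt@T[:3,:3]; c=Rt@T[:3,3]+np.array(s["position"]); R=Rwc.T; t=-R@c
    else: R=np.array(im["R"]); t=np.array(im["t"])
    return im["pixels"],(im["fx"],im["fy"],im["cx"],im["cy"],R,t)
def ray(c,uv,z):
    fx,fy,cx,cy,R,t=c; uv=np.atleast_2d(uv).astype(float)
    d=np.c_[(uv[:,0]-cx)/fx,(uv[:,1]-cy)/fy,np.ones(len(uv))]@R; o=-R.T@t
    return (o+d*((z-o[2])/d[:,2])[:,None])[:,:2]
def proj(c,X):
    fx,fy,cx,cy,R,t=c; p=np.atleast_2d(X)@R.T+t
    return np.c_[fx*p[:,0]/p[:,2]+cx,fy*p[:,1]/p[:,2]+cy]
def circ(P,r=None):
    f=(lambda v:np.hypot(P[:,0]-v[0],P[:,1]-v[1])-(r or v[2]))
    s=least_squares(f,[*P.mean(0),.05],loss="soft_l1",f_scale=.001); return s.x, np.abs(f(s.x)).mean()
def mask(img,lo,hi,roi=None):
    m=cv2.inRange(cv2.cvtColor(img,cv2.COLOR_BGR2HSV),np.array(lo),np.array(hi))
    if roi: k=np.zeros_like(m); a,b,c,d=roi; k[b:d,a:c]=1; m*=k
    return m
E
python3 - <<'E'
from h import *
s=status.observe(); q=s["tool_rot"]; print(Ro.from_quat([q[1],q[2],q[3],q[0]]).as_matrix().round(3))
for n,ry,rp,cc in (("top",(360,180,445,250),(100,150,225,262),(145,190,185,225)),("scene",(210,270,300,335),(395,205,490,275),(425,210,462,242))):
    img,c=cam(n)
    m=mask(img,(18,120,90),(34,255,255),ry)
    cs,_=cv2.findContours(m,cv2.RETR_EXTERNAL,cv2.CHAIN_APPROX_NONE); k=max(cs,key=cv2.contourArea)[:,0]
    print(n,"yellow area",m.sum()//255, k.min(0),k.max(0))
    P=ray(c,k,.016); 
    # outer circle: iterative from opposite-tail points
    x0=P.mean(0)
    best=None
    rng=np.random.default_rng(0)
    for i in range(3000):
        a=P[rng.choice(len(P),2,False)]; d=a[1]-a[0]; L=np.hypot(*d)
        if L<.02 or L>.09: continue
        nrm=np.array([-d[1],d[0]])/L*np.sqrt(.047**2-L*L/4)
        for sg in(1,-1):
            ce=a.mean(0)+sg*nrm; dd=np.hypot(*(P-ce).T)
            sc=(abs(dd-.047)<.0015).sum()+(abs(dd-.025)<.0015).sum()
            if best is None or sc>best[0]: best=(sc,ce)
    print("ring",best,len(P), "px",proj(c,[[*best[1],.016]]))
    mb=mask(img,(0,0,0),(179,255,60),cc); 
    print("cap area",mb.sum()//255)
    kb=max(cv2.findContours(mb,cv2.RETR_EXTERNAL,cv2.CHAIN_APPROX_NONE)[0],key=cv2.contourArea)
    M=cv2.moments(kb); cp=[M["m10"]/M["m00"],M["m01"]/M["m00"]]
    for z in(.11,.117,.124): print("cap",cp,z,ray(c,cp,z), circ(ray(c,kb[:,0],z)))
    (x,y,x2,y2)=ry; cv2.imwrite(f"pics/y_{n}.png",cv2.resize(img[y:y2,x:x2],None,fx=6,fy=6))
    (x,y,x2,y2)=rp; cv2.imwrite(f"pics/p_{n}.png",cv2.resize(img[y:y2,x:x2],None,fx=5,fy=5))
E
```

```text
[[-0.    -0.901  0.434]
 [-0.001  0.434  0.901]
 [-1.    -0.    -0.001]]
top yellow area 1392 [369 193] [436 239]
ring (np.int64(110), array([ 0.62060082, -0.22708059])) 211 px [[388.40959393 215.61356801]]
cap area 517
cap [165.42847149352917, 206.95837705491428] 0.11 [[0.60977641 0.20016155]] (array([0.61072947, 0.19969692, 0.02385778]), np.float64(0.0016086042576882375))
cap [165.42847149352917, 206.95837705491428] 0.117 [[0.60811749 0.19835957]] (array([0.60906264, 0.19789905, 0.02369789]), np.float64(0.0015982750979384548))
cap [165.42847149352917, 206.95837705491428] 0.124 [[0.60645858 0.19655758]] (array([0.60739581, 0.19610118, 0.02353801]), np.float64(0.0015879457560126265))
scene yellow area 1270 [221 284] [281 323]
ring (np.int64(73), array([ 0.62480937, -0.2267213 ])) 205 px [[264.19100799 301.44063699]]
cap area 110
cap [444.46666666666664, 217.17435897435897] 0.11 [[0.59527344 0.21165574]] (array([0.59604489, 0.21141776, 0.01362049]), np.float64(0.004064059845476047))
cap [444.46666666666664, 217.17435897435897] 0.117 [[0.60104408 0.2066805 ]] (array([0.60180751, 0.20644321, 0.01349084]), np.float64(0.004024992334695184))
cap [444.46666666666664, 217.17435897435897] 0.124 [[0.60681472 0.20170527]] (array([0.60757005, 0.20146859, 0.0133612 ]), np.float64(0.003985926148202348))
```

View pics/y_top.png

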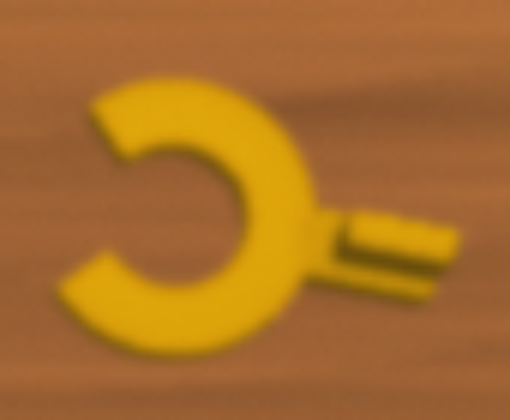

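View pics/p_top.png

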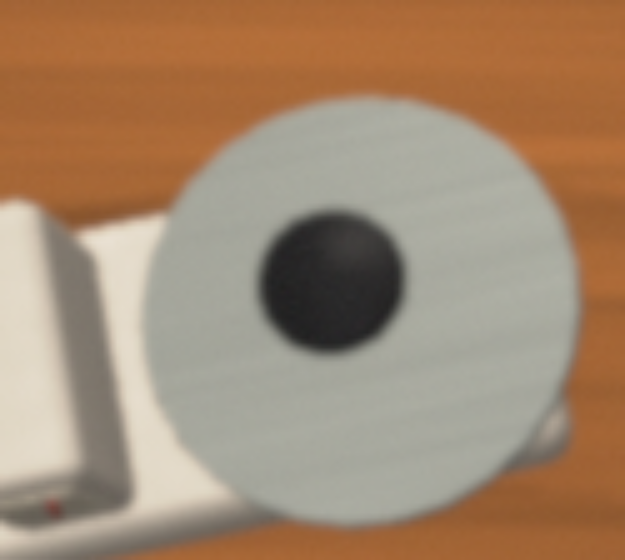

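View pics/p_scene.png

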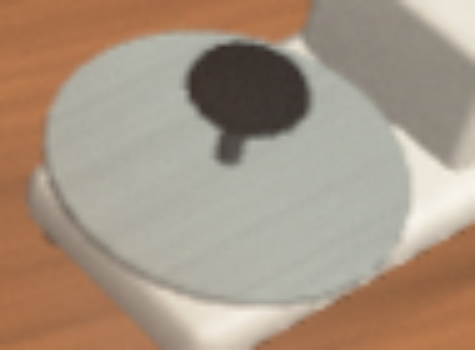

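View pics/y_scene.png

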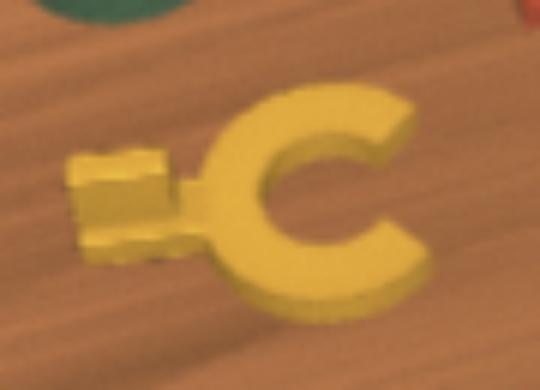

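Run:
```python
from h import *
it,ct=cam("top"); isc,cs=cam("scene")
print("cam",-ct[4].T@ct[5])
print("fin top", ray(ct,[427,219.5],.046), ray(cs,[229.9,298],.046))
m=mask(it,(0,0,120),(179,40,205),(125,165,222,260))
m=cv2.morphologyEx(m,cv2.MORPH_CLOSE,np.ones((3,3)))
k=max(cv2.findContours(m,cv2.RETR_EXTERNAL,cv2.CHAIN_APPROX_NONE)[0],key=cv2.contourArea)[:,0]
k=k[(k[:,1]<205)|(k[:,0]>200)]
P=ray(ct,k,.07); print("pan",circ(P),circ(P,.085))
print("cap ctr",ray(ct,[166.4,206.2],.122), "foot scene",ray(cs,[441,236.4],.07),"cap scene",ray(cs,[(248/5+395),(88/5+205)],.117))
# edges of yellow inner/outer in both, free fit radius
for n,i,c,roi in(("t",it,ct,(360,180,445,250)),):
    m=mask(i,(18,120,90),(34,255,255),roi)
    k=max(cv2.findContours(m,cv2.RETR_EXTERNAL,cv2.CHAIN_APPROX_NONE)[0],key=cv2.contourArea)[:,0]
    P=ray(c,k,.016); d=np.hypot(*(P-[.6206,-.2271]).T); print("outer",circ(P[abs(d-.047)<.004]),"inner",circ(P[abs(d-.025)<.004]))
```

```text
cam [ 0.36048298 -0.0706313   1.16192304]
fin top [[ 0.60705108 -0.29888898]] [[ 0.61426569 -0.2957819 ]]
pan (array([0.60858108, 0.19841624, 0.08373433]), np.float64(0.0010824546655720327)) (array([0.60708596, 0.19876936, 0.05      ]), np.float64(0.001260488057563397))
cap ctr [[0.6083877 0.1953706]] foot scene [[0.61579852 0.2007661 ]] cap scene [[0.61641155 0.19834193]]
outer (array([ 0.62022236, -0.22726305,  0.04776312]), np.float64(0.0006348952468340792)) inner (array([ 0.61991429, -0.22684333,  0.02374487]), np.float64(0.0007674053658994477))
```

Candidates: yellow C (390,216); look-alikes are red (301,250), dark green (414,294), teal (311,320), teal (460,155) and blue (413,372) in the top view. Only the first is yellow, and the close crop confirms a C with a finned tail. Its gap faces about +y (yaw ≈80°), and fin-to-centre measures 73 mm against 72 nominal. Next I move above its fin.

Emit:
{"fn": "jog_arm", "kwargs": {
  "targets": [
    [20,-50,0,-0.1],
    [40,-90,0,-0.2],
    [339,-861,-40,-1.3],
    [339,-861,-40,-1.3],
    [339,-861,-40,-1.3],
    [339,-861,-40,-1.3],
    [339,-861,-40,-1.3],
    [339,-861,-40,-1.3],
    [339,-861,-40,-1.3],
    [339,-861,-40,-1.3],
    [339,-861,-40,-1.3],
    [339,-861,-40,-1.3],
    [339,-861,-40,-1.3],
    [339,-861,-40,-1.3],
    [339,-861,-40,-1.3],
    [339,-861,-40,-1.3],
    [339,-861,-40,-1.3],
    [339,-861,-40,-1.3],
    [339,-861,-40,-1.3],
    [339,-861,-40,-1.3]
  ],
  "gripper": 60
}}

```text
time: 2.02
position: [0.5769, -0.2132, 0.2205]
tool_rot: [0.704, 0.063, 0.704, -0.063]
contact_force: [0.7, 0.9, 0.8]
opening: 0.702
```

Emit:
{"fn": "jog_arm", "kwargs": {
  "targets": [
    [16,-40,-2,0],
    [33,-84,-4,0],
    [33,-84,-4,0],
    [33,-84,-4,0]
  ]
}}

```text
time: 2.35
position: [0.6089, -0.2989, 0.2159]
tool_rot: [0.704, 0.064, 0.705, -0.065]
contact_force: [0.4, 0.5, -0.4]
opening: 0.701
```

Run:
```python
from h import *
s=status.observe(); print(s["time"],s["position"],s["contact_force"]); q=s["tool_rot"]; print(Ro.from_quat([q[1],q[2],q[3],q[0]]).as_matrix().round(3))
i,c=cam("wrist"); cv2.imwrite("pics/w1.png",i); print(-c[4].T@c[5])
print(proj(c,[[.610,-.298,.046],[.622,-.227,.016]]))
```

```text
2.35 [ 0.60892221 -0.29885906  0.2158587 ] [ 0.36216586  0.50095498 -0.36368563]
[[-0.001  0.181  0.984]
 [-0.002  0.984 -0.181]
 [-1.    -0.002 -0.001]]
[ 0.62165134 -0.23040804  0.33466656]
[[325.81142418 226.9057015 ]
 [324.36318608 132.93038037]]
```

View pics/w1.png

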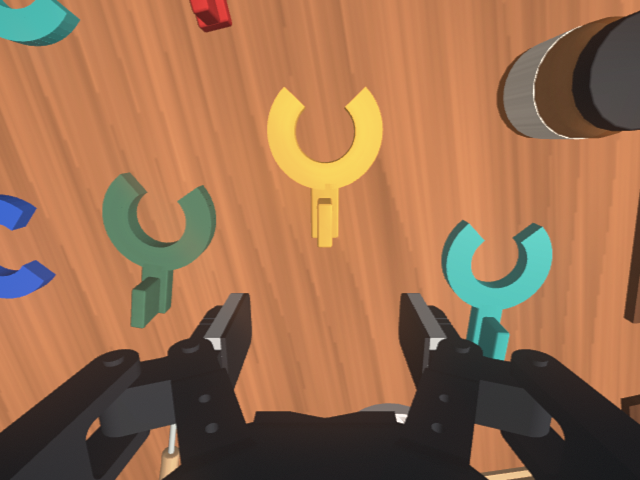

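Run:
```python
from h import *
i,c=cam("wrist"); cv2.imwrite("pics/w1z.png",cv2.resize(i[80:260,260:390],None,fx=4,fy=3.3))
m=mask(i,(18,100,90),(34,255,255),(250,70,400,270))
k=max(cv2.findContours(m,cv2.RETR_EXTERNAL,cv2.CHAIN_APPROX_NONE)[0],key=cv2.contourArea)[:,0]
P=ray(c,k,.016); d=np.hypot(*(P-ray(c,[325,131],.016)[0]).T)
print("outer",circ(P[(abs(d-.047)<.005)]),"inner",circ(P[abs(d-.025)<.005]))
print("fin back mid",ray(c,[325.5,246],.046),"front",ray(c,[324,199],.046),"fin -54 pred", proj(c,[[.610,-.281,.046]]))
```

```text
outer (array([ 0.62222679, -0.22599558,  0.04678661]), np.float64(0.000249841829433062)) inner (array([ 0.62241174, -0.22565115,  0.02499566]), np.float64(0.0005216138392192019))
fin back mid [[ 0.60707711 -0.31111525]] front [[ 0.61279375 -0.27339311]] fin -54 pred [[322.25472437 209.11729351]]
```

View pics/w1z.png

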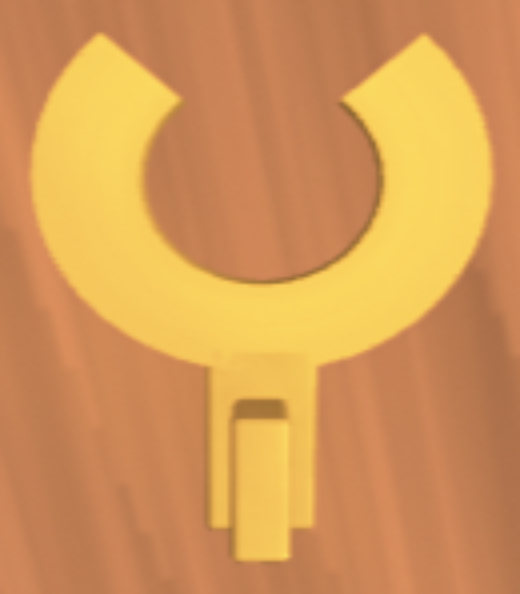

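The wrist view shows the yellow ring centred at (325,131), with fitted radii of 46.8 and 25.0 mm. The fin-top middle is at (325.5,228), so the fin is at (0.6095,−0.2965) and the jaw yaw already matches. I'll descend.

Emit:
{"fn": "jog_arm", "kwargs": {
  "targets": [
    [0.6,2.4,-40,0],
    [0.6,2.4,-80,0],
    [0.6,2.4,-115,0],
    [0.6,2.4,-140,0],
    [0.6,2.4,-155,0],
    [0.6,2.4,-165,0],
    [0.6,2.4,-170,0],
    [0.6,2.4,-170,0],
    [0.6,2.4,-170,0]
  ],
  "gripper": 45
}}

```text
time: 3.2
position: [0.6107, -0.293, 0.048]
tool_rot: [0.705, 0.063, 0.704, -0.063]
contact_force: [-0.3, -1.4, 0.9]
opening: 0.528
```

Run:
```python
from h import *
i,c=cam("wrist"); cv2.imwrite("pics/w2.png",i); s=status.observe(); print(s["position"],s["contact_force"])
```

```text
[ 0.61078343 -0.29315313  0.04820044] [ 0.70603148 -0.88967394  0.05740761]
```

View pics/w2.png

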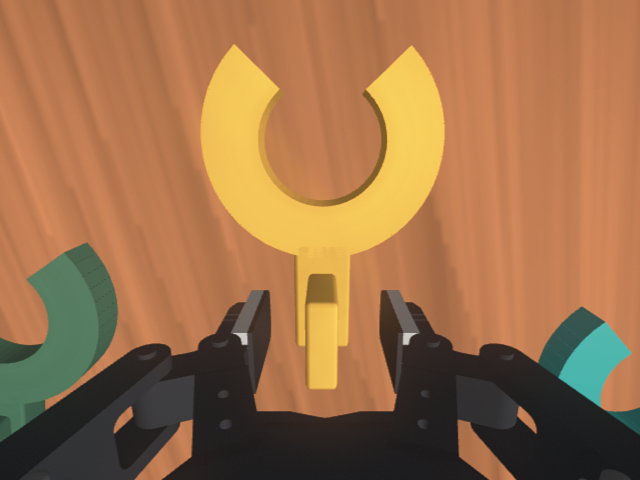

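The jaws straddle the fin (321,340), about 3 mm too far toward the ring. I'll correct that and close.

Emit:
{"fn": "jog_arm", "kwargs": {
  "targets": [
    [-1,-3.5,-2.5,0],
    [-1,-3.5,-2.5,0]
  ]
}}

```text
time: 3.42
position: [0.609, -0.2972, 0.0448]
tool_rot: [0.705, 0.063, 0.704, -0.063]
contact_force: [0.2, -0.8, 0.0]
opening: 0.525
```

Emit:
{"fn": "jog_arm", "kwargs": {
  "targets": [
    [0,0,0,0],
    [0,0,0,0],
    [0,0,0,0],
    [0,0,0,0],
    [0,0,0,0],
    [0,0,0,0]
  ],
  "gripper": 0,
  "grip_force": 70
}}

```text
time: 3.92
position: [0.6093, -0.2965, 0.0445]
tool_rot: [0.704, 0.063, 0.704, -0.063]
contact_force: [-0.6, 1.3, 6.8]
opening: 0.122
```

Emit:
{"fn": "jog_arm", "kwargs": {
  "targets": [
    [0,0,4,0],
    [0,0,10,0],
    [0,0,25,0],
    [0,0,50,0],
    [0,0,80,0],
    [0,0,110,0],
    [0,0,130,0],
    [0,0,140,0],
    [0,0,140,0],
    [0,0,140,0]
  ]
}}

```text
time: 4.75
position: [0.6089, -0.2961, 0.184]
tool_rot: [0.704, 0.063, 0.704, -0.063]
contact_force: [0.4, 0.4, -2.9]
opening: 0.121
```

```bash
cat > ringpose.py <<'E'
from h import *
import sys
s=status.observe(); i,c=cam("wrist"); cv2.imwrite(sys.argv[1],i); print(s["time"],np.round(s["position"],4),np.round(s["contact_force"],1),s["opening"])
q=s["tool_rot"]; Rt=Ro.from_quat([q[1],q[2],q[3],q[0]]).as_matrix(); print(Rt.round(3).tolist())
# ring in plane below TCP
zt=s["position"][2]-.0445+.016
m=mask(i,(18,100,90),(34,255,255))
k=max(cv2.findContours(m,cv2.RETR_EXTERNAL,cv2.CHAIN_APPROX_NONE)[0],key=cv2.contourArea)[:,0]
P=ray(c,k,zt); g=np.array(s["position"])[:2]+Rt[:2,1]*.072
d=np.hypot(*(P-g).T)
print("guess",g,"outer",circ(P[(abs(d-.047)<.006)]),"inner",circ(P[abs(d-.025)<.006]))
E
python3 ringpose.py pics/w3.png
```

```text
4.75 [ 0.6089 -0.2961  0.184 ] [ 0.4  0.4 -2.9] 0.12144944595227572
[[-0.0, 0.177, 0.984], [0.0, 0.984, -0.177], [-1.0, 0.0, -0.0]]
guess [ 0.62163814 -0.22528259] outer (array([ 0.6216637 , -0.22615028,  0.04718926]), np.float64(0.000371520629854104)) inner (array([ 0.62164106, -0.22616527,  0.02351352]), np.float64(0.0008326549677649246))
```

View pics/w3.png

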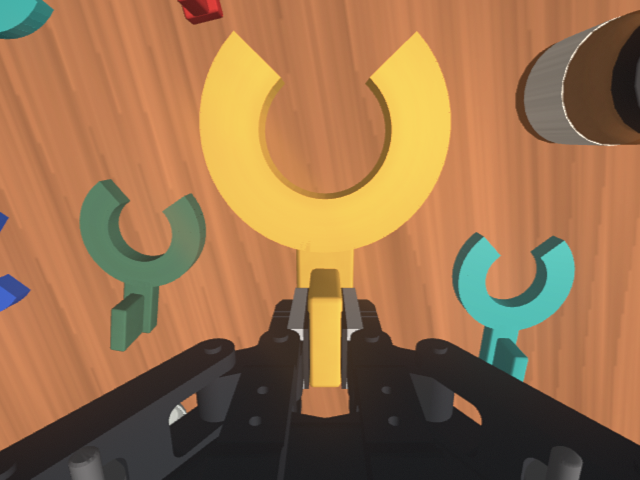

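The grasp is firm and level, with the ring at a TCP offset of (12.8, 70) mm. I'll carry it to a staging spot in front of the pan.

Emit:
{"fn": "jog_arm", "kwargs": {
  "targets": [
    [-1,10,0,0],
    [-3,30,0,0],
    [-6,60,0,0],
    [-10,95,0,0],
    [-14,130,0,0],
    [-17,165,0,0],
    [-21,200,0,0],
    [-25,235,0,0],
    [-28,265,0,0],
    [-30,287,0,0],
    [-32,300,0,0],
    [-32,307,0,0],
    [-32,307,0,0],
    [-32,307,0,0],
    [-32,307,0,0]
  ]
}}

```text
time: 6.05
position: [0.5771, 0.0089, 0.1841]
tool_rot: [0.704, 0.063, 0.704, -0.064]
contact_force: [-0.7, 0.2, -1.2]
opening: 0.125
```

```bash
python3 ringpose.py pics/w4.png
python3 - <<'E'
from h import *
i,c=cam("wrist"); print(proj(c,[[.6115,.199,.07],[.6115,.199,.124]])); i,c=cam("top"); cv2.imwrite("pics/t4.png",i)
E
```

```text
6.05 [0.5771 0.0089 0.1841] [-0.7  0.2 -1.2] 0.1252819919055877
[[-0.0, 0.179, 0.984], [-0.001, 0.984, -0.179], [-1.0, -0.001, -0.0]]
guess [0.58995951 0.07973979] outer (array([0.58999271, 0.0788131 , 0.0471763 ]), np.float64(0.00036430325581134353)) inner (array([0.59001229, 0.07891098, 0.0234899 ]), np.float64(0.0008123187707341431))
[[ 323.51277927 -113.28668179]
 [ 323.20273239 -207.26133401]]
```

View pics/w4.png

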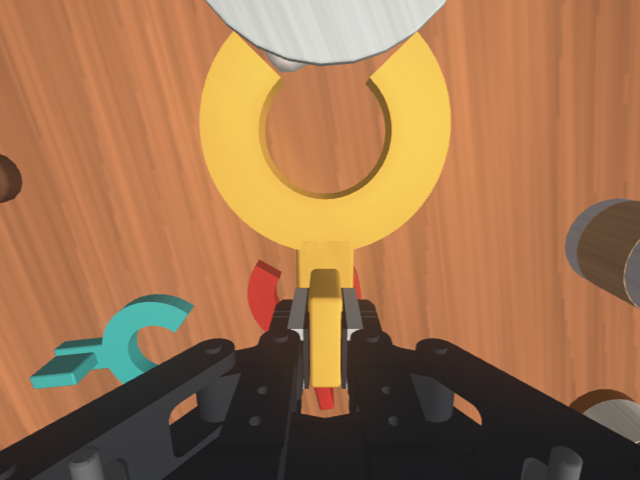

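Run:
```python
from h import *
i,c=cam("wrist")
g=cv2.cvtColor(i,cv2.COLOR_BGR2HSV); pts=[]
for u in range(250,410,3):
    if 262<u<305: continue
    col=g[:,u,1][:80]; v=np.where(col>70)[0]
    if len(v) and v[0]>3: pts.append((u,v[0]-.5))
pts=np.array(pts); print(pts[::6])
P=ray(c,pts,.069)
for z in (.067,.07):
  P=ray(c,pts,z); print(z,circ(P,.085))
for n,uv,z in (("top",[0,0],0),):
  i,c=cam("top"); m=mask(i,(0,0,0),(179,255,60),(140,185,190,230)); M=cv2.moments(m,True); print("cap px",M["m10"]/M["m00"],M["m01"]/M["m00"],M["m00"])
```

```text
[[250.   43.5]
 [310.   64.5]
 [328.   65.5]
 [346.   64.5]
 [364.   59.5]
 [382.   53.5]
 [400.   43.5]]
0.067 (array([0.61218896, 0.20086775, 0.05      ]), np.float64(0.00017244440959993703))
0.07 (array([0.61205004, 0.20042917, 0.05      ]), np.float64(0.0001817508919721423))
cap px 165.46774193548387 207.3125 496.0
```

View pics/t4.png

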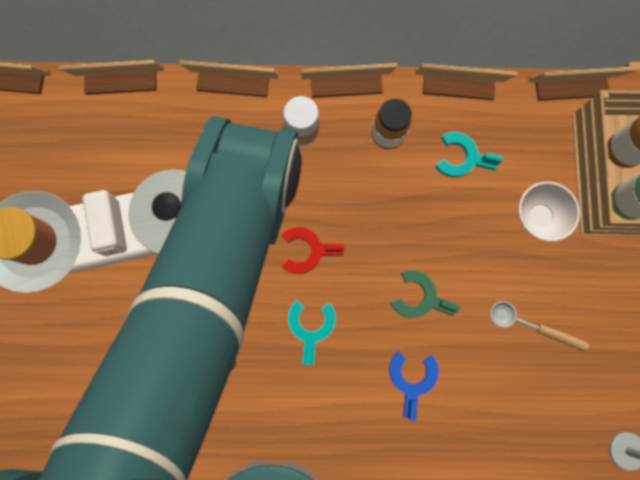

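The pan rim arc fits its centre at (0.612,0.2004) with 0.2 mm residual, which agrees with the fixed cameras' estimate. The ring is aligned with it, 123 mm away. I'll lower, then slide in.

Emit:
{"fn": "jog_arm", "kwargs": {
  "targets": [
    [0,0,-15,0],
    [0,0,-35,0],
    [0,0,-50,0],
    [0,0,-58,0],
    [0,0,-61,0],
    [0,0,-61,0],
    [0,0,-61,0]
  ]
}}

```text
time: 6.88
position: [0.5774, 0.0104, 0.1238]
tool_rot: [0.705, 0.063, 0.704, -0.063]
contact_force: [0.2, -0.4, -1.6]
opening: 0.123
```

```bash
python3 ringpose.py pics/w5.png
python3 - <<'E'
from h import *
i,c=cam("scene"); cv2.imwrite("pics/s5.png",cv2.resize(i[160:320,330:530],None,fx=4,fy=3.7))
E
```

```text
6.8833 [0.5774 0.0104 0.1238] [ 0.2 -0.4 -1.6] 0.12334355094324514
[[0.001, 0.177, 0.984], [-0.0, 0.984, -0.177], [-1.0, 0.0, 0.001]]
guess [0.59019953 0.08130691] outer (array([0.59025793, 0.08041835, 0.047199  ]), np.float64(0.00036207255582177523)) inner (array([0.59023174, 0.08043077, 0.02351085]), np.float64(0.0008353594464118776))
```

View pics/s5.png

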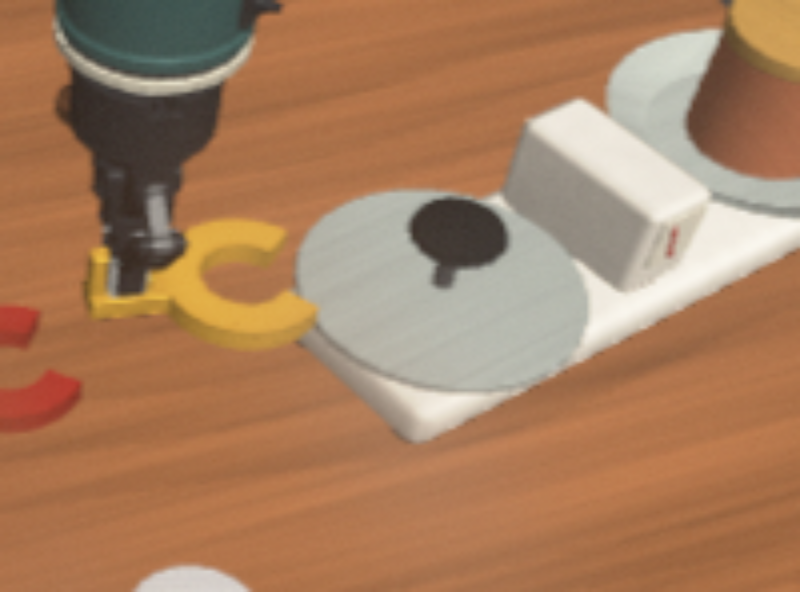

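The ring hangs just above the pan edge and faces the rod (scene crop (443,275)). I'll slide in, first half now, then check forces.

Emit:
{"fn": "jog_arm", "kwargs": {
  "targets": [
    [1,6,0,0],
    [3,16,0,0],
    [5,28,0,0],
    [8,42,0,0],
    [10,56,0,0],
    [13,70,0,0],
    [14,78,0,0],
    [15,82,0,0],
    [15,82,0,0],
    [15,82,0,0]
  ]
}}

```text
time: 7.82
position: [0.592, 0.0922, 0.1231]
tool_rot: [0.704, 0.063, 0.704, -0.063]
contact_force: [0.3, -0.2, -2.4]
opening: 0.128
```

```bash
python3 ringpose.py pics/w6.png
python3 - <<'E'
from h import *
i,c=cam("scene"); cv2.imwrite("pics/s6.png",cv2.resize(i[160:320,330:530],None,fx=4,fy=3.7))
E
```

```text
7.8167 [0.592  0.0922 0.1231] [ 0.3 -0.2 -2.4] 0.1279530556054973
[[-0.0, 0.177, 0.984], [-0.0, 0.984, -0.177], [-1.0, -0.0, -0.0]]
guess [0.60474565 0.1630825 ] outer (array([0.60474502, 0.16221438, 0.04716925]), np.float64(0.00038161960322001927)) inner (array([0.60492916, 0.16261926, 0.02335259]), np.float64(0.0006566004853788935))
```

View pics/s6.png

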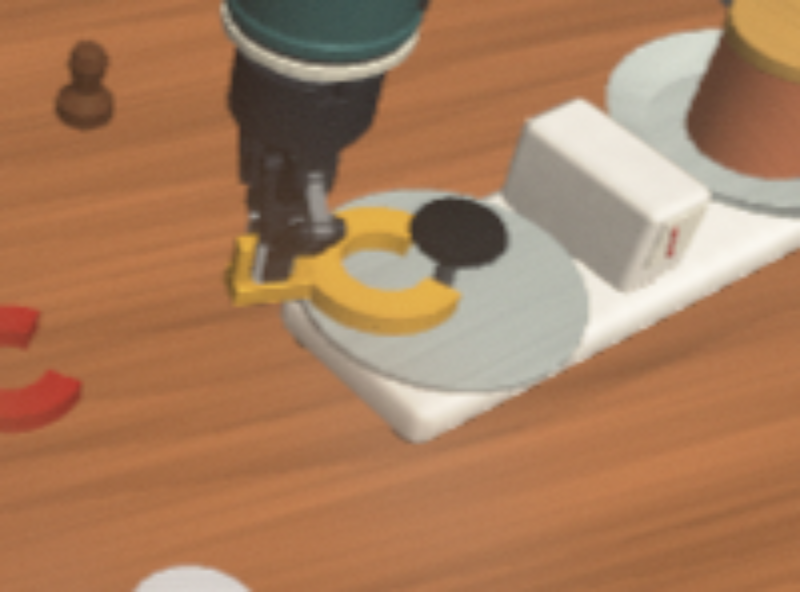

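View pics/w6.png

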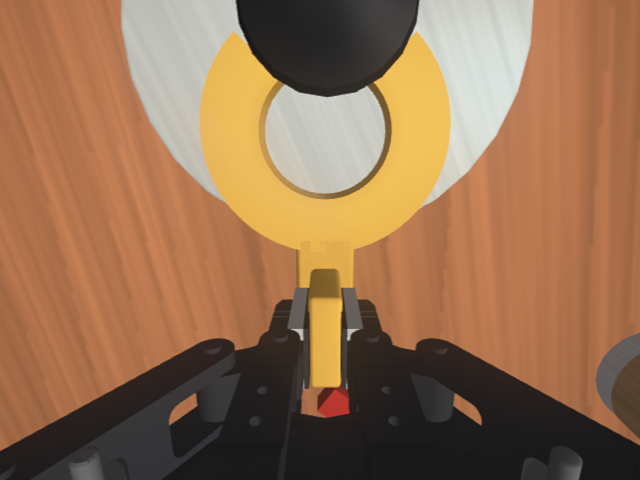

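The rod is entering the gap, and the cap (327, top) is centred on the ring (325). No contact force so far. I'll continue to the centre.

Emit:
{"fn": "jog_arm", "kwargs": {
  "targets": [
    [1,5,0,0],
    [2,13,0,0],
    [4,22,0,0],
    [5,30,0,0],
    [6,36,0,0],
    [7,38,0,0],
    [7,38,0,0],
    [7,38,0,0]
  ]
}}

```text
time: 8.58
position: [0.599, 0.1305, 0.1231]
tool_rot: [0.704, 0.063, 0.704, -0.063]
contact_force: [-0.9, 0.5, -2.1]
opening: 0.126
```

Run:
```python
from h import *
s=status.observe(); print(s["position"],s["contact_force"])
i,c=cam("scene"); cv2.imwrite("pics/s7.png",cv2.resize(i[160:320,330:530],None,fx=4,fy=3.7))
i,c=cam("wrist"); cv2.imwrite("pics/w7.png",i)
m=mask(i,(0,0,0),(179,255,62),(150,0,500,220)); k=max(cv2.findContours(m,cv2.RETR_EXTERNAL,cv2.CHAIN_APPROX_NONE)[0],key=cv2.contourArea)[:,0]
k=k[(k[:,1]>2)]; print("cap",[circ(ray(c,k,z),r) for z,r in((.124,None),(.117,None),(.110,.028))])
```

```text
[0.5990031  0.13048334 0.12312042] [-0.86965668  0.53116181 -2.14723344]
cap [(array([0.61259184, 0.20945605, 0.01669559]), np.float64(0.0029387578454629967)), (array([0.6126689 , 0.21010146, 0.01768561]), np.float64(0.003112895858838805)), (array([0.60154782, 0.21018897, 0.05      ]), np.float64(0.007851838134630792))]
```

View pics/s7.png

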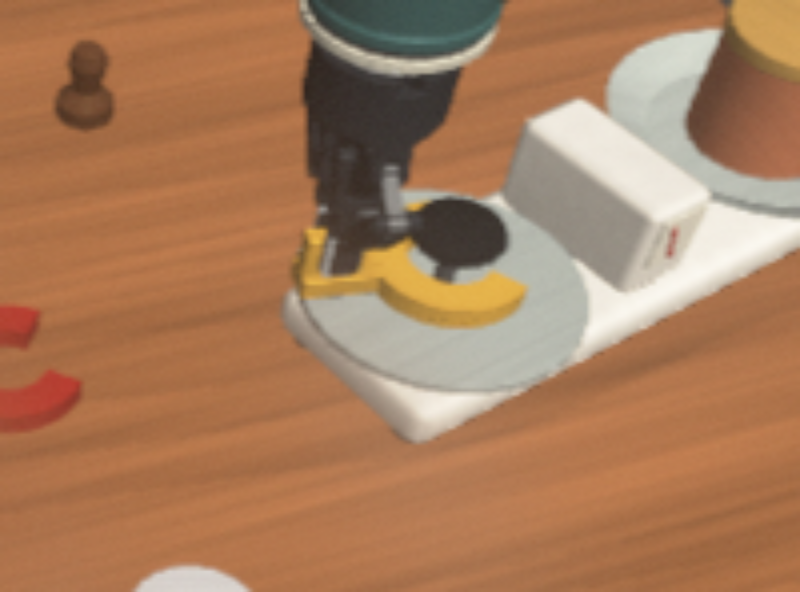

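View pics/w7.png

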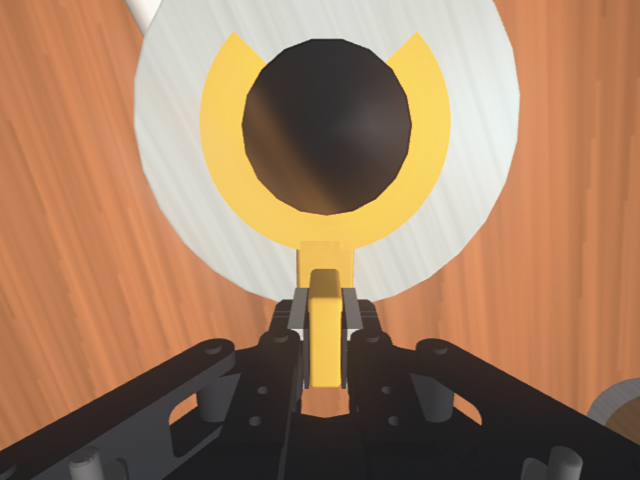

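```bash
python3 ringpose.py pics/w8.png
python3 - <<'E'
from h import *
i,c=cam("wrist"); print(ray(c,[326.5,126],.122), ray(c,[[242,126],[411,126]],.124))
m=mask(i,(0,0,150),(179,45,255),(120,0,530,310)); k=max(cv2.findContours(m,cv2.RETR_EXTERNAL,cv2.CHAIN_APPROX_NONE)[0],key=cv2.contourArea)[:,0]
P=ray(c,k,.07); d=np.hypot(*(P-[.612,.2004]).T); print("pan",circ(P[abs(d-.085)<.006],.085))
E
```

```text
8.6833 [0.599  0.1301 0.1232] [ 0.3  0.1 -1.6] 0.13175275842529952
[[-0.0, 0.178, 0.984], [-0.0, 0.984, -0.178], [-1.0, -0.0, -0.0]]
guess [0.61182995 0.20095163] outer (array([0.61182881, 0.20000432, 0.0471524 ]), np.float64(0.0003617138966885411)) inner (array([0.60197873, 0.22522837, 0.02961797]), np.float64(5.471263709450058e-09))
[[0.61268839 0.20176118]] [[0.58753052 0.2062877 ]
 [0.63781585 0.19712128]]
pan (array([0.61249615, 0.20150908, 0.05      ]), np.float64(0.0009128613485951838))
```

The ring centre is within 2 mm of the post. Next I lower until it touches.

Emit:
{"fn": "jog_arm", "kwargs": {
  "targets": [
    [0.5,1,-2.5,0],
    [0.5,1,-5,0],
    [0.5,1,-7,0],
    [0.5,1,-8,0],
    [0.5,1,-8.5,0],
    [0.5,1,-8.5,0],
    [0.5,1,-8.5,0]
  ]
}}

```text
time: 9.37
position: [0.5996, 0.1316, 0.1147]
tool_rot: [0.704, 0.063, 0.704, -0.063]
contact_force: [-0.6, 0.6, -3.3]
opening: 0.125
```

Emit:
{"fn": "jog_arm", "kwargs": {
  "targets": [
    [0,0,-0.5,0],
    [0,0,-1,0],
    [0,0,-1,0],
    [0,0,-1,0]
  ]
}}

```text
time: 9.7
position: [0.5997, 0.1316, 0.1145]
tool_rot: [0.704, 0.063, 0.704, -0.063]
contact_force: [-6.1, -1.6, 11.6]
opening: 0.125
```

It is in contact with the pan. I'll release.

Emit:
{"fn": "jog_arm", "kwargs": {
  "targets": [
    [0,0,0.5,0],
    [0,0,0.5,0],
    [0,0,0.5,0],
    [0,0,0.5,0],
    [0,0,0.5,0],
    [0,0,0.5,0]
  ],
  "gripper": 35
}}

```text
time: 10.2
position: [0.5995, 0.1316, 0.1141]
tool_rot: [0.704, 0.063, 0.704, -0.063]
contact_force: [-0.4, -0.0, 0.1]
opening: 0.41
```

```bash
python3 ringpose.py pics/w9.png
```

```text
10.2 [0.5995 0.1316 0.1141] [-0.4 -0.   0.1] 0.41045490623004577
[[-0.0, 0.177, 0.984], [-0.0, 0.984, -0.177], [-1.0, -0.0, -0.0]]h.py:21: RuntimeWarning: Mean of empty slice.
  s=least_squares(f,[*P.mean(0),.05],loss="soft_l1",f_scale=.001); return s.x, np.abs(f(s.x)).mean()
  ret = um.true_divide(
Traceback (most recent call last):
  File "ringpose.py", line 11, in <module>
    print("guess",g,"outer",circ(P[(abs(d-.047)<.006)]),"inner",circ(P[abs(d-.025)<.006]))
                                                                ~~~~^^^^^^^^^^^^^^^^^^^^^
  File "h.py", line 21, in circ
    s=least_squares(f,[*P.mean(0),.05],loss="soft_l1",f_scale=.001); return s.x, np.abs(f(s.x)).mean()
ValueError: Initial guess is outside of provided bounds
```

View pics/w9.png

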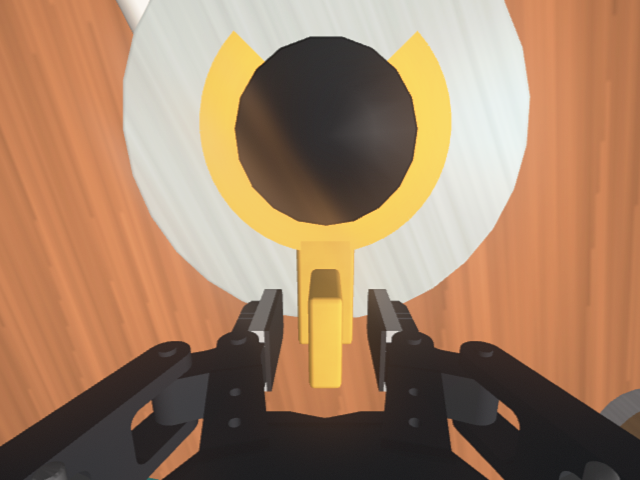

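The jaws are clear on both sides of the fin, and the ring stays put. I'll raise and back off.

Emit:
{"fn": "jog_arm", "kwargs": {
  "targets": [
    [0,0,5,0],
    [0,0,15,0],
    [0,0,35,0],
    [0,0,65,0],
    [-2,-10,95,0],
    [-6,-35,120,0],
    [-10,-60,140,0],
    [-14,-80,150,0],
    [-14,-80,150,0],
    [-14,-80,150,0],
    [-14,-80,150,0]
  ]
}}

```text
time: 11.17
position: [0.5855, 0.0523, 0.2644]
tool_rot: [0.704, 0.063, 0.704, -0.063]
contact_force: [-0.0, 0.8, 0.4]
opening: 0.408
```

Run:
```python
from h import *
s=status.observe(); print(s["time"],s["position"],s["contact_force"])
i,c=cam("scene"); cv2.imwrite("pics/s10.png",cv2.resize(i[160:320,330:530],None,fx=4,fy=3.7))
i,c=cam("wrist"); cv2.imwrite("pics/w10.png",i)
m=mask(i,(18,100,90),(34,255,255)); k=max(cv2.findContours(m,cv2.RETR_EXTERNAL,cv2.CHAIN_APPROX_NONE)[0],key=cv2.contourArea)[:,0]
P=ray(c,k,.086); d=np.hypot(*(P-[.612,.2004]).T); print("ring",circ(P[abs(d-.047)<.006]))
i,c=cam("top"); cv2.imwrite("pics/t10.png",i)
```

```text
11.1667 [0.5854761  0.05228693 0.26439314] [-0.04171271  0.76755095  0.40501459]
ring (array([0.61261215, 0.20061317, 0.04632064]), np.float64(0.000797236456768513))
```

View pics/s10.png

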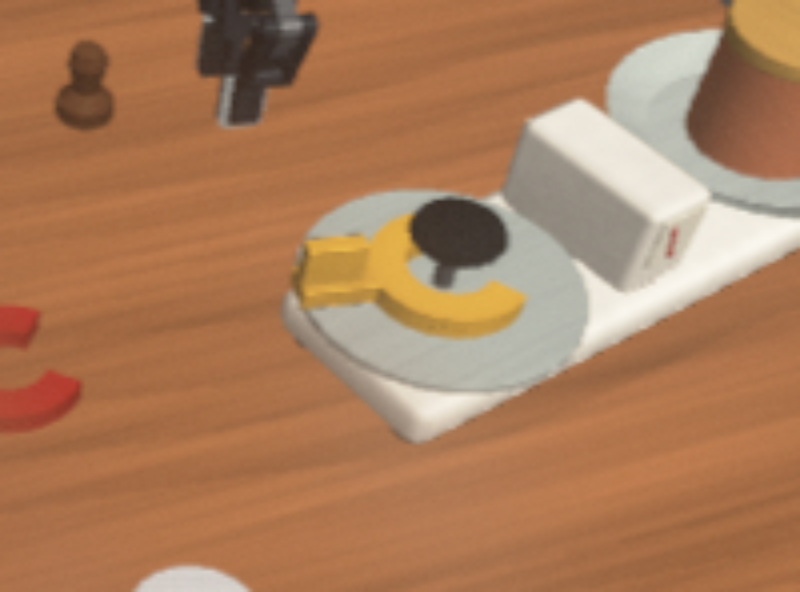

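View pics/w10.png

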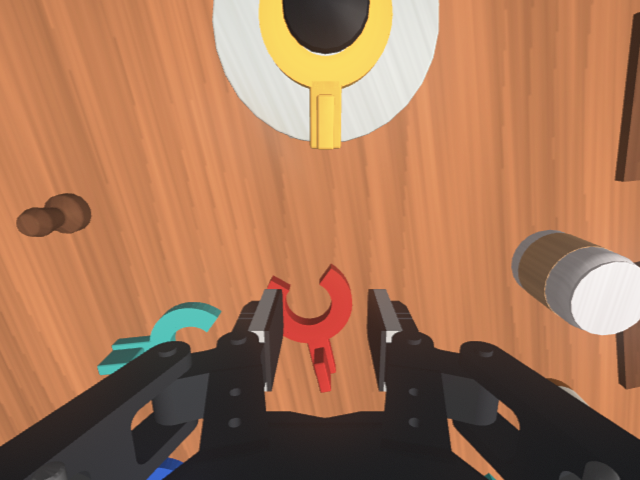

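View pics/t10.png

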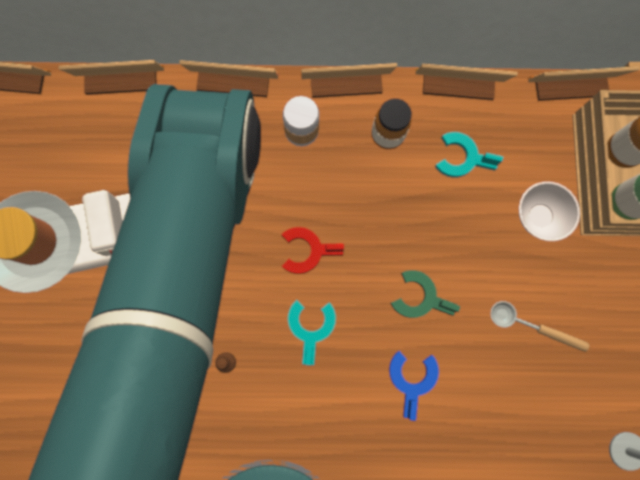

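The weight lies flat on the pan with the rod (443,275 in the scene crop) inside the opening. The fit puts its centre at (0.6126,0.2006), within about 1 mm of the post. Red (301,250) and green (414,294) haven't moved, and the gripper is clear, so I'm handing in.

```bash
python3 -c "
from cell import hand_in; print(hand_in())"
```

```text
the job is handed in; nothing more can be done
None
```

I pinched the yellow weight by its fin and carried it to the scale. I slid it through its gap under the cap, set it on the pan and released it. The job was handed in at about 11.3 s; no verdict is reported.

**Last checks:**
- **Position:** the ring centre was at (0.6126, 0.2006), about 1 mm from the pan centre fitted from its rim, which I took as the rod's position. The weight looks flat on the pan, with the rod inside the round opening.
- **Red and green weights:** they appear at the same pixels in the top view as at the start.
- **Gripper:** it is clear of everything, and force readings stayed at 12 N or below.

**Disagreements:**
- **Camera calibration:** the top and scene cameras differed by 4–8 mm in x. I settled the positions with wrist-camera fits, which matched the given sizes.
- **Cap fit:** an automatic outline fit of the cap under the wrist camera failed because of shading. I replaced it with a hand-read centre, which agreed with the pan centre to about 2 mm.

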